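# Level wet paint on the drying carousel, then park it

### The arm

A 7-joint arm with a two-finger parallel gripper is mounted at the origin on the work surface. World frame = base frame: x ahead of the robot, y to its left, z up, the work surface at z = 0. Lengths are in m, angles in rad, forces in N, time in s.
With the tool pointing down it reaches from about 0.35 to 0.9 m from the base axis. Payload 8.1 kg.
Tool frame: the origin (TCP) lies midway between the tips of the shut fingers; the grasp point (between the pads) lies 19 mm behind it (hold_point_z is the distance from the TCP to the grasp point, in m); z points along the fingers, y is the line along which they close (so a half turn about z gives the same grasp; the last joint's range is limited). The gripper opens to 85 mm and grips with 20 to 120 N. Pads are 22 mm wide; open, the fingers measure 114 mm over their backs; the gripper's body (76 mm by 85 mm) begins 54 mm behind the grasp point. The pads swing forward as they close: fully open they stand 13 mm farther back than shut.
Start: joints at [1.134, 0.434, 0.025, 1.573, -0.012, 1.134, -0.075], TCP at [0.205, -0.591, 0.231] pointing down, gripper open.
Joint ranges: [-2.62, 2.62], [-0.44, 2.09], [-1.27, 1.32], [0.08, 2.57], [-1.32, 4.46], [0.12, 2], [-2.74, 2.74]. Speed limits (rad/s): [2.22, 2.22, 3.01, 3.01, 3.14, 3.14, 3.14].

### API

Orientations are given as a rotation vector (axis times angle).
In Python, from workcell import get_state, capture, camera_model, job_done, hold_point_z gives the robot as it stands. The module is installed in compiled form; this text tells all that it offers.
- The arm moves only by the shell command python3 -m crank 'ROWS' [FORCE]. ROWS is JSON, a list of rows, each a list of 3 entries, a list of its own where there are three numbers: the shift along the world's x, y, z as a fraction of full scale, then the turn, a rotation vector about the world's x, y, z as a fraction of full scale, then the opening, from 0 (shut) to 1 (fully open). In form: [[[dx, dy, dz], [wx, wy, wz], grip], ...]. A call has 1 to 12 rows; each row is the pose to reach, as a shift and turn from the pose commanded when the call began, turning the shorter way round; what a row does not reach only later rows make up. Full scale, the value 1, is 500 mm for a shift and pi rad for a turn. A row lasts 1/10 s, in which the tool goes at most 50 mm and 8.59 degrees, less where a joint would pass 70% of its speed; a pose out of reach is approached as far as the arm can. A call with a number of a shift or a turn outside -1 to 1 is refused whole. A call with a gripper value outside its range is refused whole. The fingers move at their own pace and stop on an object; FORCE is the grip in N (left out, the last holds). Time passes only in rows, so rows that repeat a pose let the fingers close. It gives the time, the measured TCP pose, the force, the opening and the grip force at its end, in the units of the state.
- get_state(): the state, without advancing time (a new reading comes with each control period).
- capture(name): name is "scene" or "side" or "wrist"; returns the picture (384x512x3 uint8, red, green, blue); there is no depth.
- camera_model(name): a dict with "camera_matrix" (3x3 intrinsics, pixels), "pose" (4x4, takes a point from camera to world coordinates); the wrist camera has in their place "tool_from_camera" (4x4, takes a point from camera to tool coordinates, whose origin is the TCP and whose axes are the flange's). Camera axes: x right, y down, z forward; pixel columns grow to the right and rows downward; lengths in m; the calibration is good to about 2 mm. A picture is of the moment at which its call begins: read the wrist's pose just before it. camera_model takes no time and is no camera call.
- job_done(): hands the job in; it is judged then, once.
The state is a dict: "t": time; "joint_pos": joint angles; "joint_vel": joint speeds; "joint_torque": joint torques, N m; "tool_pos": TCP position; "orientation": TCP orientation; "contact_force": force on the tool from outside, world axes, zero at the start; "torque": the same for the moment, N m; "width": finger opening in m; "grasp_force": force on a finger pad.
Only numpy, scipy, OpenCV 4.12 (cv2) and the standard library are available. Lean on these libraries where they do the work, as an engineer would, in place of code of your own. Each camera call takes 0.05 s, during which the arm holds its last target. There are 200 camera calls.

### The job

Freshly sprayed model car parts stand on a hand-cranked drying carousel. Turn the crank so that the turntable runs anticlockwise (seen from above) at 1.5 rad/s, keep it between 1.3 and 1.7 rad/s for six seconds without a break so that the paint levels, and never let it pass 2.2 rad/s; then bring it to rest with its pointer in front of the index post, let go of the crank and withdraw. The paint is wet: never touch the turntable, its parts or its brake arm, work it by the crank alone, and leave the jars and the loose chassis alone.

Things in the scene. Friction and masses are not known exactly. Their poses are not given: they have to be found in the camera images.
- station: Round grey cast base of the carousel, 200 mm diameter, fixed to the bench. Origin on the bench, on the upright axis shared by turntable and crank; z up. Beyond the turntable's rim stand a steel index post (14 x 30 mm, 95 mm high) 203 mm from the axis along the station's +x, and along its -x the bracket of the brake arm, 94 mm high.
- knob (a point): Centre of the crank's knob, an upright black sleeve of 26 mm diameter, 126 to 171 mm above the bench, that spins freely on its pin, 60 mm from the station's axis; this point is 152 mm above the bench. Its steel arm, 112 to 122 mm up, sits above the hub. Pinch the knob from above and carry it round the axis in a level circle; the gripper's yaw may stay fixed.
- turntable (a joint): Angle of the turntable about the station's axis (rad), anticlockwise from above positive, endless, counts whole turns; at every multiple of 2 pi its pointer is at the index. Disc of 300 mm diameter, its top 60 mm above the bench. Inertia nominally 0.034 kg m2; drag about 0.05 N m (most of it from the brake arm; 0.02 to 0.1) plus 0.010 N m per rad/s.
- crank (a joint): Angle of the crank relative to the turntable (rad, anticlockwise positive, endless). No fixed drive: a slipping fluid coupling in the hub puts 0.055 N m on the disc per rad/s of this joint's speed, either sign. At nominal drag 1.5 rad/s of the disc needs the crank to circle at 2.65 rad/s over the bench; 2.1 to 3.5 occur. The disc lags by a time constant of about 0.5 s.
- pointer (a point): Top of the steel pointer, a tongue 14 mm wide and 12 mm thick that sticks out 27 mm from the turntable's rim; this point lies 165 mm from the axis, 60 mm above the bench. The wet parts on the disc, two fenders, two bonnets and a seat bench on wooden holders, reach at most 103 mm above the bench.
- mark (a point): Fixed point in front of the index post, 165 mm from the axis along the station's +x and 60 mm above the bench, where the pointer stands when it is at the index.
- brake: Brake arm of 75 mm, hinged on a bracket 200 mm from the axis along the station's -x, 85 mm above the bench (its origin; the arm points along its +x); by its own weight and a brass weight, nominally 55 g in all, its round rubber pad rubs on the disc 130 mm from the axis. Top at 103 mm. Its rubbing differs from time to time. Not to be touched.
- chassis: Loose grey model chassis with four wheels, 160 x 66 x 48 mm, lying right of the station; origin under its centre. To be left alone.
- jar_a: Loose paint jar, 42 mm diameter, 55 mm high, origin under its centre. To be left alone.
- jar_b: Loose paint jar, 42 mm diameter, 55 mm high, origin under its centre. To be left alone.

How it is judged:
By the outcome, as a careful person would: the job done as asked, in the order asked, and still so for the second after the job is handed in, with the robot touching nothing.
It also fails if it takes over 64 s, if anything falls off the work surface, if the arm or the gripper's body presses on something with over 40 N, if the wrist force passes 120 N, or if a joint passes its speed limit or range.

## Working session

There is one attempt and no reset: what is moved stays moved. The work goes in short steps, Python scripts to look and compute and a shell command to move; the robot and the scene stay as the last step left them, time stands still between calls to the robot, and variables do not carry over. Pictures are saved under pics/ and viewed, at most 10 in all, crops included, and the job is handed in when it is done.

```bash
mkdir -p pics
python3 - <<'E'
from workcell import *
import cv2,numpy as np
a=capture("scene");b=capture("side")
cv2.imwrite("pics/s1.png",cv2.cvtColor(np.hstack([a,b]),cv2.COLOR_RGB2BGR)[:, :]) 
im=np.hstack([a,b]);cv2.imwrite("pics/a.png",a[:,:,::-1]);cv2.imwrite("pics/b.png",b[:,:,::-1])
np.savez("cams.npz",a=a,b=b)
for n in("scene","side"):print(n,camera_model(n)["camera_matrix"],np.round(camera_model(n)["pose"],4))
print(hold_point_z,camera_model("wrist"));s=get_state();print(s)
E
```

```text
scene [[453.56124712   0.         260.69483661]
 [  0.         453.56124712 194.77266093]
 [  0.           0.           1.        ]] [[ 0.6969  0.4448 -0.5626  1.2978]
 [ 0.717  -0.4485  0.5336 -0.8328]
 [-0.015  -0.7752 -0.6315  0.9631]
 [ 0.      0.      0.      1.    ]]
side [[350.53396703   0.         260.35752724]
 [  0.         350.53396703 188.01754667]
 [  0.           0.           1.        ]] [[ 0.9398 -0.1979  0.2786  0.3268]
 [-0.3411 -0.5922  0.73   -0.6698]
 [ 0.0206 -0.7811 -0.6241  0.6204]
 [ 0.      0.      0.      1.    ]]
0.0187 {'camera_matrix': array([[310.47985626,   0.        , 253.29374499],
       [  0.        , 310.47985626, 192.43038666],
       [  0.        ,   0.        ,   1.        ]]), 'tool_from_camera': array([[-3.37424690e-04, -9.62602369e-01, -2.70918003e-01,
         6.78383780e-02],
       [ 9.99999895e-01, -4.09107931e-04,  2.08120571e-04,
         3.77020010e-04],
       [-3.11172059e-04, -2.70917904e-01,  9.62602406e-01,
        -1.41969583e-01],
       [ 0.00000000e+00,  0.00000000e+00,  0.00000000e+00,
         1.00000000e+00]])}
{'t': 0.1, 'joint_pos': array([ 1.13440625,  0.43516806,  0.02500202,  1.57398473, -0.011646  ,
        1.13401605, -0.07510775]), 'joint_vel': array([-0.00052543, -0.00075041, -0.00032038, -0.0037944 , -0.00148059,
        0.00029149,  0.00083499]), 'joint_torque': array([ 3.33356737e-03, -6.71757531e+01,  1.02819644e+00, -3.16901565e+01,
        1.57757825e-02,  7.25034712e-03,  5.79024163e-05]), 'tool_pos': array([ 0.20456891, -0.59009806,  0.23060387]), 'orientation': array([-3.09660180e+00, -5.21465346e-01,  5.28233280e-04]), 'contact_force': array([-0.401768  , -0.30040258, -0.38272295]), 'torque': array([-0.05650266, -0.04784347,  0.00203039]), 'grasp_force': 0.0, 'width': 0.08538851073568866}
```

View pics/a.png

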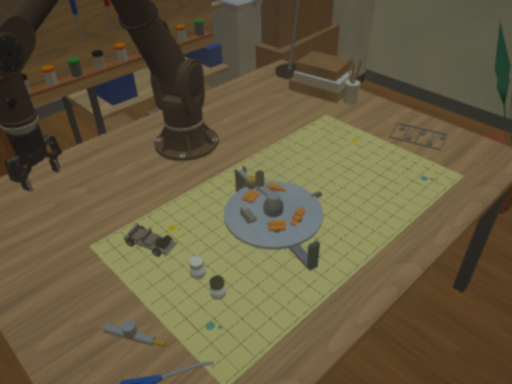

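View pics/b.png

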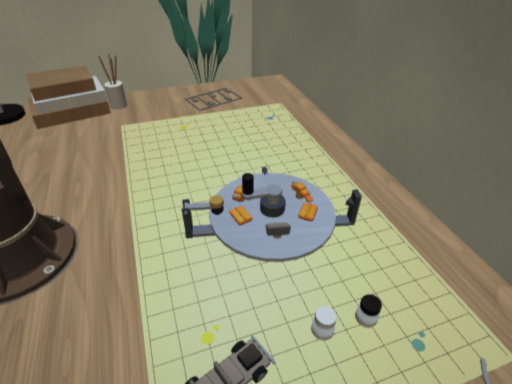

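The scene view shows the disc around (273,212), the index post at (313,254), the brake bracket at (240,180) and the pointer at about (318,194). The side view shows the disc around (272,214), the knob at (248,184), the pointer near (265,171), the post at (354,205), the bracket at (187,215), and the jars at (325,320) and (370,309).

```bash
cat > h.py <<'E'
import numpy as np,cv2
from workcell import *
from scipy.optimize import least_squares
def ray(n,uv,z):
    m=camera_model(n);K=m["camera_matrix"];P=np.array(m["pose"])
    uv=np.atleast_2d(uv).astype(float)
    d=np.c_[uv,np.ones(len(uv))]@np.linalg.inv(K).T@P[:3,:3].T
    return P[:3,3]+d*((z-P[2,3])/d[:,2])[:,None]
def proj(n,X):
    m=camera_model(n);P=np.linalg.inv(m["pose"]);X=np.atleast_2d(X)
    c=(X@P[:3,:3].T+P[:3,3])@np.array(m["camera_matrix"]).T
    return c[:,:2]/c[:,2:]
E
python3 - <<'E'
from h import *
d=np.load("cams.npz")
for n,k,c in(("scene","a",(290,225)),("side","b",(300,240))):
    im=d[k];hsv=cv2.cvtColor(im,cv2.COLOR_RGB2HSV)
    print(n,im[c[1],c[0]],hsv[c[1],c[0]])
    h0=hsv[c[1],c[0]].astype(int)
    m=cv2.inRange(hsv,(100,20,60),(130,120,255))
    m=cv2.morphologyEx(m,cv2.MORPH_OPEN,np.ones((7,7)))
    cs,_=cv2.findContours(m,0,1);q=max(cs,key=cv2.contourArea)[:,0]
    p=ray(n,q,0.06)[:,:2]
    f=lambda x:np.hypot(*(p-x[:2]).T)-x[2]
    r=least_squares(f,[*p.mean(0),.15],loss="soft_l1",f_scale=.002)
    print(r.x,np.abs(r.fun).mean() , len(q),cv2.boundingRect(q))
big=[cv2.resize(d["a"][150:280,215:345],None,fx=3,fy=4.6,interpolation=2)[:598],cv2.resize(d["b"][155:285,170:370],None,fx=2,fy=4.6)[:598]]
A=cv2.resize(d["a"][150:280,215:345],(390,390),interpolation=2);B=cv2.resize(d["b"][155:252,170:370],(800,388),interpolation=2)
cv2.imwrite("pics/c.png",B[:,:,::-1]);cv2.imwrite("pics/d.png",cv2.resize(A,(585,585))[:,:,::-1])
E
```

```text
scene [109 114 116] [ 99  15 116]
[-0.55107512  0.45530388  0.15172955] 0.01930635091801216 50 (210, 48, 12, 17)
side [144 158 180] [108  51 180]
[ 0.56835243 -0.13361233  0.11578227] 0.037156997134054605 636 (192, 173, 156, 86)
```

View pics/c.png

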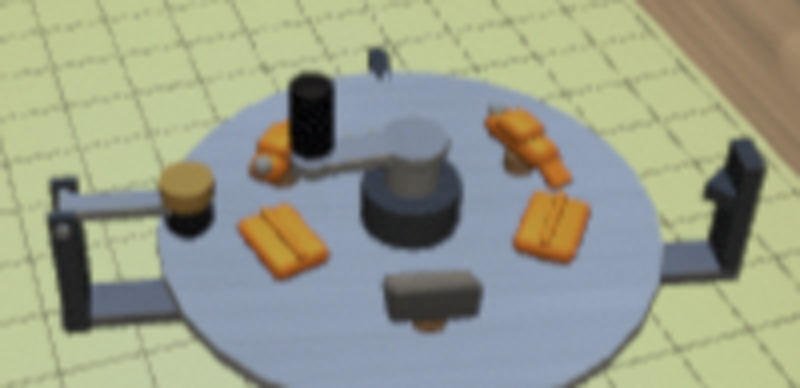

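View pics/d.png

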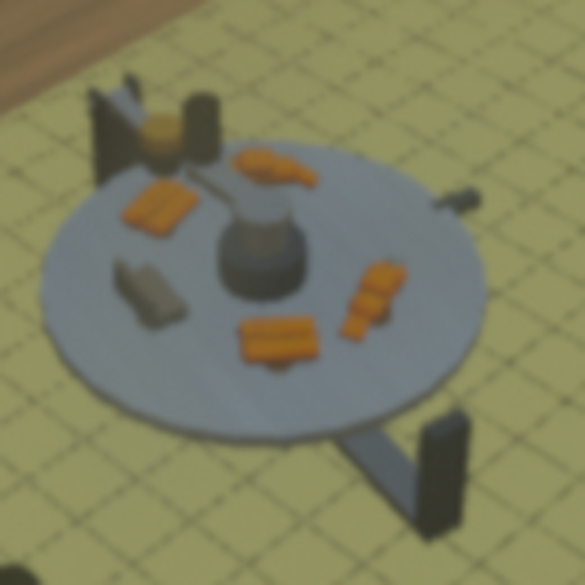

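Run:
```python
from h import *
d=np.load("cams.npz")
C=[]
for n,k,lo,hi in(("scene","a",(80,0,95),(130,60,255)),("side","b",(95,30,110),(125,120,255))):
    hsv=cv2.cvtColor(d[k],cv2.COLOR_RGB2HSV)
    m=cv2.inRange(hsv,lo,hi);m=cv2.morphologyEx(m,cv2.MORPH_CLOSE,np.ones((5,5)));m=cv2.morphologyEx(m,cv2.MORPH_OPEN,cv2.getStructuringElement(2,(13,13)))
    cs,_=cv2.findContours(m,0,1);c=(273,212)
    q=min(cs,key=lambda c_:-cv2.contourArea(c_)+ (1e6 if cv2.pointPolygonTest(cv2.convexHull(c_),c,False)<0 else 0))
    q=cv2.convexHull(q)[:,0];
    # dense hull
    q=np.vstack([np.linspace(q[i-1],q[i],6)[1:] for i in range(len(q))])
    p=ray(n,q,0.06)[:,:2]
    r=least_squares(lambda x:np.hypot(*(p-x[:2]).T)-x[2],[*p.mean(0),.15],loss="soft_l1",f_scale=.001)
    r2=least_squares(lambda x:np.hypot(*(p-x).T)-.15,p.mean(0),loss="soft_l1",f_scale=.001)
    print(n,r.x.round(4),r2.x.round(4),np.median(np.abs(r2.fun)),cv2.boundingRect(q.astype(np.float32)));C.append(r2.x)
c=np.mean(C,0)
S=lambda u,v:np.array((170+u/4,155+v/4));A=lambda u,v:np.array((215+u/4.5,150+v/4.5))
for nm,s,a,z in(("knob",S(313,82),A(202,98),.171),("post",S(743,147),A(446,418),.095),("brk",S(66,200),A(115,86),.094),("ptr",S(378,50),A(478,195),.06)):
    for n,q,cc in(("side",s,C[1]),("scene",a,C[0])):
        p=ray(n,q,z)[0,:2];v=p-c;print(nm,n,p.round(4),"r",np.hypot(*v).round(4),"ang",np.degrees(np.arctan2(v[1],v[0])).round(1))
```

```text
scene [ 0.577  -0.0992  0.1457] [ 0.5742 -0.0962] 0.0035048670387196335 (225, 185, 97, 62)
side [ 0.5753 -0.1016  0.147 ] [ 0.5746 -0.0987] 0.001896406380277188 (210, 173, 127, 86)
knob side [ 0.5175 -0.0954] r 0.057 ang 177.9
knob scene [ 0.5134 -0.0904] r 0.0614 ang 173.4
post side [ 0.773 -0.141] r 0.2033 ang -12.4
post scene [ 0.772  -0.1407] r 0.2023 ang -12.4
brk side [ 0.3829 -0.0589] r 0.1953 ang 168.6
brk scene [ 0.3817 -0.0524] r 0.1979 ang 166.8
ptr side [0.6189 0.0675] r 0.1709 ang 74.9
ptr scene [0.6237 0.0698] r 0.1743 ang 73.6
```

```bash
python3 -m crank '[[[0.622,0.994,0.06],[0,0,0],1],[[0.622,0.994,0.06],[0,0,0],1],[[0.622,0.994,0.06],[0,0,0],1],[[0.622,0.994,0.06],[0,0,0],1],[[0.622,0.994,0.06],[0,0,0],1],[[0.622,0.994,0.06],[0,0,0],1],[[0.622,0.994,0.06],[0,0,0],1],[[0.622,0.994,0.06],[0,0,0],1],[[0.622,0.994,0.06],[0,0,0],1],[[0.622,0.994,0.06],[0,0,0],1],[[0.622,0.994,0.06],[0,0,0],1],[[0.622,0.994,0.06],[0,0,0],1]]'
python3 - <<'E'
from h import *
s=get_state();w=capture("wrist");np.savez("w.npz",w=w,p=s["tool_pos"],o=s["orientation"])
print(s["t"],s["tool_pos"],s["orientation"],s["joint_vel"].round(3),s["joint_pos"].round(2))
cv2.imwrite("pics/w.png",w[:,:,::-1])
E
```

```text
t: 1.3
tool_pos: [0.5168, -0.0901, 0.2614]
orientation: [-3.097, -0.525, -0.001]
contact_force: [-0.3, 0.5, -0.4]
width: 0.0854
grasp_force: 0.0
1.3 [ 0.5168103  -0.09013532  0.26136231] [-3.09655370e+00 -5.25366358e-01 -5.66346795e-04] [-0.536  0.213 -0.136 -0.317  0.109  0.131 -0.702] [ 0.29  0.27 -0.28  1.75  0.08  1.13 -1.24]
```

View pics/w.png

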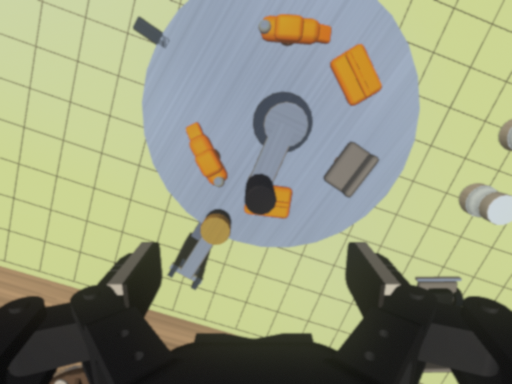

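The wrist view shows the knob at about (260,195), the crank arm running to the hub at (285,120), the pointer at (150,32), the brake pad and weight at (215,225), and the fingers either side, all clear. I'll take one more capture with the arm settled.

```bash
cat >> h.py <<'E'
from scipy.spatial.transform import Rotation as R
def wray(uv,z,s):
    m=camera_model("wrist");T=np.eye(4);T[:3,:3]=R.from_rotvec(s["orientation"]).as_matrix();T[:3,3]=s["tool_pos"]
    P=T@m["tool_from_camera"];uv=np.atleast_2d(uv).astype(float)
    d=np.c_[uv,np.ones(len(uv))]@np.linalg.inv(m["camera_matrix"]).T@P[:3,:3].T
    return P[:3,3]+d*((z-P[2,3])/d[:,2])[:,None]
E
python3 - <<'E'
from h import *
capture("wrist");capture("wrist");s=get_state();w=capture("wrist")
print(s["t"],s["tool_pos"],np.abs(s["joint_vel"]).max())
hsv=cv2.cvtColor(w,cv2.COLOR_RGB2HSV);print(w[195,260],w[120,262],w[175,262])
m=(w.max(2)<45).astype(np.uint8)
n,l,st,ce=cv2.connectedComponentsWithStats(m)
for i in range(1,n):
    if st[i,4]>150 and st[i,1]<225:print(st[i],ce[i])
    x,y,ww,hh,ar=st[i]
    if 240<ce[i][0]<280 and 180<ce[i][1]<220 and ar>200:
        ys,xs=np.nonzero(l==i)
        # top circle: lowest part of blob, radius ww/2
        e=[xs.min(),xs.max(),ys.max()];r=(e[1]-e[0]+1)/2
        q=[(e[0]+e[1])/2,e[2]+.5-r];print("top",q,r,wray(q,.171,s))
d=cv2.inRange(hsv,(100,25,100),(125,120,255));d[240:]=0
d=cv2.morphologyEx(d,cv2.MORPH_CLOSE,np.ones((5,5)));d=cv2.morphologyEx(d,cv2.MORPH_OPEN,cv2.getStructuringElement(2,(15,15)))
c=max(cv2.findContours(d,0,1)[0],key=cv2.contourArea)[:,0];c=c[(c[:,1]>2)&(c[:,1]<236)]
p=wray(c,.06,s)[:,:2]
r=least_squares(lambda x:np.hypot(*(p-x).T)-.15,[.5745,-.098],loss="soft_l1",f_scale=.001);print("disc",r.x,np.median(np.abs(r.fun)))
E
```

```text
1.45 [ 0.51658047 -0.09062447  0.26102449] 0.05641529427667537
[48 47 49] [73 80 91] [45 46 51]
[247 176  25  14 182] [258.81868132 181.34615385]
disc [ 0.57940283 -0.09990518] 0.0036094986899817133
```

Run:
```python
from h import *
s=get_state();w=capture("wrist")
print(s["t"],s["tool_pos"],np.abs(s["joint_vel"]).max())
hsv=cv2.cvtColor(w,cv2.COLOR_RGB2HSV)
m=(w[165:225,235:290].max(2)<62).astype(np.uint8)
n,l,st,ce=cv2.connectedComponentsWithStats(m);i=1+np.argmax(st[1:,4])
ys,xs=np.nonzero(l==i);print(st[i]);
x0,x1,y1=xs.min()+235,xs.max()+235,ys.max()+165;r=(x1-x0+1)/2
q=[(x0+x1)/2,y1+.5-r];print("top",q,r,310*.013/(.26+.142-.171+.0),wray(q,.171,s))
d=cv2.inRange(hsv,(100,25,100),(125,120,255))
d=cv2.morphologyEx(d,cv2.MORPH_CLOSE,np.ones((5,5)));d=cv2.morphologyEx(d,cv2.MORPH_OPEN,cv2.getStructuringElement(2,(25,25)))
c=max(cv2.findContours(d,0,1)[0],key=cv2.contourArea);h=cv2.convexHull(c)[:,0];h=h[h[:,1]>4]
p=wray(h,.06,s)[:,:2]
r=least_squares(lambda x:np.hypot(*(p-x).T)-.15,[.5745,-.098],loss="soft_l1",f_scale=.001);print("disc",len(h),r.x,r.fun.round(4))
```

```text
1.5 [ 0.51566293 -0.09289592  0.26084212] 0.0334319570869211
[  8   8  29  38 892]
top [np.float64(257.0), np.float64(196.0)] 14.5 17.445887445887447 [[ 0.51638651 -0.09611607  0.171     ]]
disc 53 [ 0.57781688 -0.09974684] [-0.0043 -0.0046 -0.0046 -0.004  -0.0044 -0.0039 -0.0036 -0.0037 -0.0035
 -0.0029 -0.0032 -0.0024 -0.0023 -0.0024 -0.0019 -0.0017 -0.0018 -0.0011
 -0.0003  0.     -0.0001  0.      0.0001  0.0001 -0.0002  0.0004 -0.0001
  0.0001 -0.0002 -0.0003 -0.0002 -0.0004 -0.0009 -0.0008 -0.0004 -0.0007
 -0.0013 -0.0012 -0.0009 -0.0018 -0.0016 -0.0021 -0.0021 -0.0023 -0.0031
 -0.0034 -0.0034 -0.0035 -0.0033 -0.0044 -0.005  -0.005  -0.0042]
```

```bash
python3 -m crank '[[[0.001,-0.004,-0.08],[0,0,0],1],[[0.001,-0.004,-0.16],[0,0,0],1],[[0.001,-0.004,-0.25],[0,0,0],1],[[0.001,-0.004,-0.25],[0,0,0],0.6],[[0.001,-0.004,-0.25],[0,0,0],0.3],[[0.001,-0.004,-0.25],[0,0,0],0],[[0.001,-0.004,-0.25],[0,0,0],0],[[0.001,-0.004,-0.25],[0,0,0],0],[[0.001,-0.004,-0.25],[0,0,0],0],[[0.001,-0.004,-0.25],[0,0,0],0]]' 25
python3 - <<'E'
from h import *
s=get_state();print(s["tool_pos"],s["contact_force"],s["torque"],s["width"],s["grasp_force"])
a=capture("scene");b=capture("side");np.savez("g.npz",a=a,b=b)
cv2.imwrite("pics/g.png",np.hstack([a[120:300,150:400],b[120:300,120:400]])[:,:,::-1])
E
```

```text
t: 2.55
tool_pos: [0.5176, -0.0957, 0.1385]
orientation: [3.097, 0.521, 0.005]
contact_force: [-1.5, -0.6, 7.5]
width: 0.0253
grasp_force: 25.4
[ 0.51756782 -0.09565042  0.13851335] [-1.50901379 -0.57012914  7.47088957] [-0.02669511  0.33863871 -0.0471399 ] 0.025313927748157963 25.35721290623769
```

View pics/g.png

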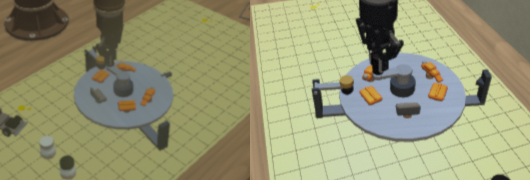

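The knob is pinched: the opening is 25 mm and the gripper sits over the knob in both views. Next come the row generator and the pointer tracker.

```bash
cat >> h.py <<'E'
C=np.array([.5753,-.0988]);A0=np.radians(-12.4)
def rows(phi,inc,g=0,dz=0,ex=0,ey=0):
    "offset rows (full-scale units) for crank at phi deg, increments in deg; returns end phi"
    a=np.radians(phi+np.cumsum(inc));p=np.radians(phi)
    d=.06*np.c_[np.cos(a)-np.cos(p),np.sin(a)-np.sin(p)]/.5
    d+=np.linspace(0,1,len(a)+1)[1:,None]*np.array([ex,ey])/.5
    print("end phi",phi+sum(inc));print("["+",".join(f"[[{x:.3f},{y:.3f},{dz}],[0,0,0],{g}]" for x,y in d)+"]")
def ring(n,im):
    "low-saturation arcs on the pointer ring: list of (turntable-angle deg, width deg)"
    th=np.radians(np.arange(0,360,.5));acc=[]
    for r in(.160,.165,.170):
        uv=proj(n,np.c_[C[0]+r*np.cos(th+A0),C[1]+r*np.sin(th+A0),np.full(len(th),.06)]).astype(np.float32)
        px=cv2.remap(im,uv[None,:,0],uv[None,:,1],1)
        acc.append(cv2.cvtColor(px,cv2.COLOR_RGB2HSV)[0,:,1].astype(float))
    s=np.mean(acc,0);m=s<np.median(s)*.6
    out=[];e=np.flatnonzero(np.diff(np.r_[0,np.r_[m,m[:40]],0]))
    for a,b in e.reshape(-1,2):
        if (b-a)>3 and a<720:out.append((round((a+b-1)/4,1),(b-a)/2))
    return out
def blobs(n,im):
    "orange parts: turntable-frame angles (deg)"
    h=cv2.inRange(cv2.cvtColor(im,cv2.COLOR_RGB2HSV),(5,140,80),(18,255,255))
    k,l,st,ce=cv2.connectedComponentsWithStats(h);o=[]
    for i in range(1,k):
        if st[i,4]>15:
            v=ray(n,ce[i],.09)[0,:2]-C
            if .05<np.hypot(*v)<.15:o.append((round((np.degrees(np.arctan2(v[1],v[0])-A0))%360,1),round(np.hypot(*v),3),int(st[i,4])))
    return sorted(o)
E
python3 - <<'E'
from h import *
for f in("cams.npz","g.npz"):
    d=np.load(f)
    for n,k in(("scene","a"),("side","b")):print(f,n,ring(n,d[k]),blobs(n,d[k]))
rows(176.7,[6,11]+[15]*10)
rows(176.7+167,[15]*12)
E
```

```text
cams.npz scene [(np.float64(87.8), np.float64(4.0)), (np.float64(349.8), np.float64(11.0))] [(np.float64(19.7), np.float64(0.089), 99), (np.float64(141.0), np.float64(0.081), 63), (np.float64(208.4), np.float64(0.078), 102), (np.float64(333.5), np.float64(0.094), 132)]
cams.npz side [(np.float64(171.0), np.float64(3.5)), (np.float64(203.0), np.float64(3.5)), (np.float64(336.5), np.float64(3.5))] [(np.float64(16.8), np.float64(0.079), 154), (np.float64(157.8), np.float64(0.082), 64), (np.float64(182.9), np.float64(0.129), 21), (np.float64(211.7), np.float64(0.093), 110), (np.float64(324.8), np.float64(0.088), 134)]
g.npz scene [(np.float64(87.5), np.float64(4.5)), (np.float64(161.8), np.float64(3.0)), (np.float64(349.8), np.float64(11.0))] [(np.float64(19.7), np.float64(0.089), 99), (np.float64(141.0), np.float64(0.081), 63), (np.float64(208.1), np.float64(0.078), 104), (np.float64(333.4), np.float64(0.094), 133)]
g.npz side [(np.float64(86.5), np.float64(4.5)), (np.float64(90.8), np.float64(2.0)), (np.float64(106.8), np.float64(12.0)), (np.float64(171.0), np.float64(3.5)), (np.float6
[... 314 characters left out ...]
.013,0],[0,0,0],0],[[0.003,-0.035,0],[0,0,0],0],[[0.015,-0.065,0],[0,0,0],0],[[0.033,-0.090,0],[0,0,0],0],[[0.057,-0.109,0],[0,0,0],0],[[0.086,-0.122,0],[0,0,0],0],[[0.117,-0.127,0],[0,0,0],0],[[0.148,-0.123,0],[0,0,0],0],[[0.177,-0.112,0],[0,0,0],0],[[0.203,-0.094,0],[0,0,0],0],[[0.222,-0.069,0],[0,0,0],0],[[0.235,-0.041,0],[0,0,0],0]]
end phi 523.7
[[[0.005,0.031,0],[0,0,0],0],[[0.001,0.062,0],[0,0,0],0],[[-0.010,0.091,0],[0,0,0],0],[[-0.028,0.117,0],[0,0,0],0],[[-0.053,0.136,0],[0,0,0],0],[[-0.081,0.149,0],[0,0,0],0],[[-0.112,0.154,0],[0,0,0],0],[[-0.144,0.150,0],[0,0,0],0],[[-0.173,0.139,0],[0,0,0],0],[[-0.198,0.120,0],[0,0,0],0],[[-0.218,0.096,0],[0,0,0],0],[[-0.230,0.067,0],[0,0,0],0]]
```

```bash
python3 -m crank '[[[0,-0.013,0],[0,0,0],0],[[0.003,-0.035,0],[0,0,0],0],[[0.015,-0.065,0],[0,0,0],0],[[0.033,-0.090,0],[0,0,0],0],[[0.057,-0.109,0],[0,0,0],0],[[0.086,-0.122,0],[0,0,0],0],[[0.117,-0.127,0],[0,0,0],0],[[0.148,-0.123,0],[0,0,0],0],[[0.177,-0.112,0],[0,0,0],0],[[0.203,-0.094,0],[0,0,0],0],[[0.222,-0.069,0],[0,0,0],0],[[0.235,-0.041,0],[0,0,0],0]]'
cat >> h.py <<'E'
def look(cam="scene"):
    s=get_state();a=capture(cam);v=s["tool_pos"][:2]-C
    print("t",round(s["t"],3),"tool",s["tool_pos"].round(4),"phi",np.degrees(np.arctan2(v[1],v[0])).round(1),"r",np.hypot(*v).round(4),"F",s["contact_force"].round(1),"w",s["width"].round(4))
    f=lambda L:[tuple(float(x) for x in t) for t in L]
    print(f(ring(cam,a)));print(f(blobs(cam,a)))
E
python3 -c "
from h import *
look()"
```

```text
t: 3.85
tool_pos: [0.6352, -0.1164, 0.1386]
orientation: [3.097, 0.52, 0.004]
contact_force: [-5.7, -0.7, 8.3]
width: 0.0255
grasp_force: 25.4Traceback (most recent call last):
  File "<string>", line 3, in <module>
    look()
    ~~~~^^
  File "h.py", line 49, in look
    print("t",round(s["t"],3),"tool",s["tool_pos"].round(4),"phi",np.degrees(np.arctan2(v[1],v[0])).round(1),"r",np.hypot(*v).round(4),"F",s["contact_force"].round(1),"w",s["width"].round(4))
                                                                                                                                                                           ^^^^^^^^^^^^^^^^
AttributeError: 'float' object has no attribute 'round'
```

```bash
sed -i 's/s\["width"\].round(4)/s["width"]/' h.py; python3 -m crank '[[[0.005,0.031,0],[0,0,0],0],[[0.001,0.062,0],[0,0,0],0],[[-0.011,0.091,0],[0,0,0],0],[[-0.029,0.117,0],[0,0,0],0],[[-0.054,0.136,0],[0,0,0],0],[[-0.082,0.149,0],[0,0,0],0],[[-0.113,0.154,0],[0,0,0],0],[[-0.145,0.150,0],[0,0,0],0],[[-0.174,0.139,0],[0,0,0],0],[[-0.199,0.120,0],[0,0,0],0],[[-0.219,0.096,0],[0,0,0],0],[[-0.231,0.067,0],[0,0,0],0]]'
python3 -c "
from h import *
look()
rows(163.7,[22]+[15]*11)"
```

```text
t: 5.1
tool_pos: [0.5197, -0.0826, 0.1385]
orientation: [3.097, 0.523, 0.008]
contact_force: [5.3, -0.2, 6.2]
width: 0.0251
grasp_force: 25.4
t 5.1 tool [ 0.5197 -0.0826  0.1385] phi 163.7 r 0.0579 F [ 5.3 -0.2  6.2] w 0.02513582613792834
[(157.8, 4.0), (189.2, 8.0), (349.8, 11.0)]
[(69.4, 0.081, 103.0), (125.0, 0.08, 90.0), (248.4, 0.085, 38.0), (308.1, 0.093, 123.0)]
end phi 350.7
[[[-0.004,-0.046,0],[0,0,0],0],[[0.003,-0.076,0],[0,0,0],0],[[0.018,-0.104,0],[0,0,0],0],[[0.039,-0.127,0],[0,0,0],0],[[0.066,-0.143,0],[0,0,0],0],[[0.096,-0.152,0],[0,0,0],0],[[0.127,-0.153,0],[0,0,0],0],[[0.158,-0.146,0],[0,0,0],0],[[0.185,-0.131,0],[0,0,0],0],[[0.208,-0.110,0],[0,0,0],0],[[0.225,-0.083,0],[0,0,0],0],[[0.234,-0.053,0],[0,0,0],0]]
```

```bash
cat > sim.py <<'E'
import numpy as np
from scipy.optimize import minimize_scalar
H=None # hold marker: camera call
LOG=[6,11]+[15]*10+[H]+[15]*12+[H]
def run(seq,drag,th=87.7,w=0.,J=.034):
    dt=.005;out=[(th,w)]
    seqw=[]
    for q in seq: seqw+= [0.]*10 if q is None else [np.radians(q)/.1]*20
    lag=np.convolve(np.r_[[0]*6,seqw],np.ones(7)/7,'valid')
    for c in lag:
        T=.055*(c-w)-.010*w
        n=w+dt/J*(T-drag*np.sign(w)) if w else dt/J*np.sign(T)*max(abs(T)-drag,0)
        w=0. if w*n<0 else n
        th+=np.degrees(w)*dt;out.append((th,w))
    return np.array(out)
def fit(seq,th,th0=87.7,w0=0):
    return minimize_scalar(lambda d:(run(seq,d,th0,w0)[-11,0]-th)**2,bounds=(.0,.12),method="bounded").x
if __name__=="__main__":
    for a in(187,189,191):
        d=fit(LOG,a);r=run(LOG,d);print(a,d,r[-1],"wc for 1.5",1.5+(d+.015)/.055)
E
python3 sim.py
```

```text
187 0.07643436168238198 [189.70693241   0.86474573] wc for 1.5 3.1624429396796723
189 0.07519215177350391 [191.76239489   0.88366283] wc for 1.5 3.1398573049727982
191 0.07395006944578238 [193.81764627   0.90257799] wc for 1.5 3.1172739899233157
```

```bash
python3 -c "
from h import *
rows(163.7,[26,20]+[18]*10)"
```

```text
end phi 389.7
[[[-0.003,-0.054,0],[0,0,0],0],[[0.011,-0.093,0],[0,0,0],0],[[0.034,-0.122,0],[0,0,0],0],[[0.066,-0.143,0],[0,0,0],0],[[0.102,-0.153,0],[0,0,0],0],[[0.140,-0.151,0],[0,0,0],0],[[0.175,-0.138,0],[0,0,0],0],[[0.204,-0.114,0],[0,0,0],0],[[0.225,-0.083,0],[0,0,0],0],[[0.234,-0.047,0],[0,0,0],0],[[0.233,-0.009,0],[0,0,0],0],[[0.219,0.026,0],[0,0,0],0]]
```

```bash
python3 -m crank '[[[-0.003,-0.054,0],[0,0,0],0],[[0.011,-0.093,0],[0,0,0],0],[[0.034,-0.122,0],[0,0,0],0],[[0.066,-0.143,0],[0,0,0],0],[[0.102,-0.153,0],[0,0,0],0],[[0.140,-0.151,0],[0,0,0],0],[[0.175,-0.138,0],[0,0,0],0],[[0.204,-0.114,0],[0,0,0],0],[[0.225,-0.083,0],[0,0,0],0],[[0.234,-0.047,0],[0,0,0],0],[[0.233,-0.009,0],[0,0,0],0],[[0.219,0.026,0],[0,0,0],0]]'
python3 -c "
from h import *
look()
import sim
r=sim.run(sim.LOG+[26,20]+[18]*10+[None],.075);print(r[-11],r[-1])
rows(29.7,[27]+[18]*11)"
```

```text
t: 6.35
tool_pos: [0.6295, -0.0692, 0.1385]
orientation: [3.097, 0.521, 0.006]
contact_force: [-3.2, -2.3, 9.5]
width: 0.0255
grasp_force: 25.8
t 6.35 tool [ 0.6295 -0.0692  0.1385] phi 28.6 r 0.0617 F [-3.2 -2.3  9.5] w 0.025465804418923554
[(130.2, 9.0), (285.5, 4.5), (349.5, 10.5)]
[(32.8, 0.087, 108.0), (173.2, 0.075, 88.0), (224.3, 0.082, 46.0), (340.9, 0.09, 120.0)]
[284.42145795   1.46847299] [288.41999969   1.29937462]
end phi 254.7
[[[-0.038,0.041,0],[0,0,0],0],[[-0.073,0.056,0],[0,0,0],0],[[-0.110,0.060,0],[0,0,0],0],[[-0.147,0.053,0],[0,0,0],0],[[-0.179,0.034,0],[0,0,0],0],[[-0.205,0.006,0],[0,0,0],0],[[-0.220,-0.028,0],[0,0,0],0],[[-0.224,-0.065,0],[0,0,0],0],[[-0.216,-0.102,0],[0,0,0],0],[[-0.198,-0.134,0],[0,0,0],0],[[-0.170,-0.160,0],[0,0,0],0],[[-0.136,-0.175,0],[0,0,0],0]]
```

```bash
python3 -c "
from h import *
rows(29.7,[26.5]+[18.5]*11)
rows(259.7,[18.5]*12)
import sim
r=sim.run(sim.LOG+[26,20]+[18]*10+[None]+[26.5]+[18.5]*23+[None,27.5]+[18.5]*11,.0745);print(r[1000::60,1])"
```

```text
end phi 259.7
[[[-0.037,0.040,0],[0,0,0],0],[[-0.073,0.056,0],[0,0,0],0],[[-0.111,0.060,0],[0,0,0],0],[[-0.149,0.052,0],[0,0,0],0],[[-0.182,0.032,0],[0,0,0],0],[[-0.207,0.003,0],[0,0,0],0],[[-0.221,-0.033,0],[0,0,0],0],[[-0.224,-0.071,0],[0,0,0],0],[[-0.214,-0.109,0],[0,0,0],0],[[-0.192,-0.141,0],[0,0,0],0],[[-0.162,-0.165,0],[0,0,0],0],[[-0.126,-0.178,0],[0,0,0],0]]
end phi 481.7
[[[0.039,-0.001,0],[0,0,0],0],[[0.075,0.011,0],[0,0,0],0],[[0.107,0.034,0],[0,0,0],0],[[0.129,0.065,0],[0,0,0],0],[[0.140,0.102,0],[0,0,0],0],[[0.139,0.140,0],[0,0,0],0],[[0.126,0.177,0],[0,0,0],0],[[0.102,0.207,0],[0,0,0],0],[[0.070,0.228,0],[0,0,0],0],[[0.033,0.238,0],[0,0,0],0],[[-0.006,0.235,0],[0,0,0],0],[[-0.042,0.220,0],[0,0,0],0]]
[1.5767421  1.58077872 1.58304722 1.58432207 1.40785908 1.6035416
 1.59583951 1.59151109 1.5890786 ]
```

```bash
python3 -m crank '[[[-0.037,0.040,0],[0,0,0],0],[[-0.073,0.056,0],[0,0,0],0],[[-0.111,0.060,0],[0,0,0],0],[[-0.149,0.052,0],[0,0,0],0],[[-0.182,0.032,0],[0,0,0],0],[[-0.207,0.003,0],[0,0,0],0],[[-0.221,-0.033,0],[0,0,0],0],[[-0.224,-0.071,0],[0,0,0],0],[[-0.214,-0.109,0],[0,0,0],0],[[-0.192,-0.141,0],[0,0,0],0],[[-0.162,-0.165,0],[0,0,0],0],[[-0.126,-0.178,0],[0,0,0],0]]'
python3 -m crank '[[[0.039,-0.001,0],[0,0,0],0],[[0.075,0.011,0],[0,0,0],0],[[0.107,0.034,0],[0,0,0],0],[[0.129,0.065,0],[0,0,0],0],[[0.140,0.102,0],[0,0,0],0],[[0.139,0.140,0],[0,0,0],0],[[0.126,0.177,0],[0,0,0],0],[[0.102,0.207,0],[0,0,0],0],[[0.070,0.228,0],[0,0,0],0],[[0.033,0.238,0],[0,0,0],0],[[-0.006,0.235,0],[0,0,0],0],[[-0.042,0.220,0],[0,0,0],0]]'
python3 -c "
from h import *
look()
import sim
r=sim.run(sim.LOG+[26,20]+[18]*10+[None]+[26.5]+[18.5]*23+[None],.0745);print(r[-11]%360,r[-1])
rows(121.7,[27.5]+[18.5]*11)
rows(121.7+231,[18.5]*12)"
```

```text
t: 7.6
tool_pos: [0.5664, -0.1587, 0.1385]
orientation: [-3.098, -0.521, -0.006]
contact_force: [0.4, 8.7, 8.9]
width: 0.0253
grasp_force: 26.9
t: 8.8
tool_pos: [0.5452, -0.0485, 0.1386]
orientation: [3.096, 0.523, 0.008]
contact_force: [7.7, -7.3, 5.7]
width: 0.0251
grasp_force: 26.5
t 8.8 tool [ 0.5452 -0.0485  0.1386] phi 120.9 r 0.0586 F [ 7.7 -7.3  5.7] w 0.02511339691771411
[(141.2, 3.0), (349.5, 10.5)]
[(21.9, 0.089, 122.0), (74.1, 0.083, 74.0), (200.5, 0.082, 65.0), (262.6, 0.087, 109.0)]
[144.05348753   1.58494585] [508.37465219   1.40785908]
end phi 352.7
[[[-0.040,-0.041,0],[0,0,0],0],[[-0.054,-0.077,0],[0,0,0],0],[[-0.056,-0.115,0],[0,0,0],0],[[-0.046,-0.152,0],[0,0,0],0],[[-0.024,-0.184,0],[0,0,0],0],[[0.006,-0.208,0],[0,0,0],0],[[0.043,-0.220,0],[0,0,0],0],[[0.081,-0.221,0],[0,0,0],0],[[0.118,-0.209,0],[0,0,0],0],[[0.149,-0.186,0],[0,0,0],0],[[0.171,-0.154,0],[0,0,0],0],[[0.182,-0.117,0],[0,0,0],0]]
end phi 574.7
[[[-0.001,0.039,0],[0,0,0],0],[[-0.015,0.075,0],[0,0,0],0],[[-0.039,0.105,0],[0,0,0],0],[[-0.072,0.125,0],[0,0,0],0],[[-0.109,0.135,0],[0,0,0],0],[[-0.147,0.132,0],[0,0,0],0],[[-0.183,0.117,0],[0,0,0],0],[[-0.212,0.091,0],[0,0,0],0],[[-0.231,0.058,0],[0,0,0],0],[[-0.239,0.020,0],[0,0,0],0],[[-0.234,-0.018,0],[0,0,0],0],[[-0.218,-0.053,0],[0,0,0],0]]
```

```bash
python3 -m crank '[[[-0.040,-0.041,0],[0,0,0],0],[[-0.054,-0.077,0],[0,0,0],0],[[-0.056,-0.115,0],[0,0,0],0],[[-0.046,-0.152,0],[0,0,0],0],[[-0.024,-0.184,0],[0,0,0],0],[[0.006,-0.208,0],[0,0,0],0],[[0.043,-0.220,0],[0,0,0],0],[[0.081,-0.221,0],[0,0,0],0],[[0.118,-0.209,0],[0,0,0],0],[[0.149,-0.186,0],[0,0,0],0],[[0.171,-0.154,0],[0,0,0],0],[[0.182,-0.117,0],[0,0,0],0]]'
python3 -m crank '[[[-0.001,0.039,0],[0,0,0],0],[[-0.015,0.075,0],[0,0,0],0],[[-0.039,0.105,0],[0,0,0],0],[[-0.072,0.125,0],[0,0,0],0],[[-0.109,0.135,0],[0,0,0],0],[[-0.147,0.132,0],[0,0,0],0],[[-0.183,0.117,0],[0,0,0],0],[[-0.212,0.091,0],[0,0,0],0],[[-0.231,0.058,0],[0,0,0],0],[[-0.239,0.020,0],[0,0,0],0],[[-0.234,-0.018,0],[0,0,0],0],[[-0.218,-0.053,0],[0,0,0],0]]'
python3 -c "
from h import *
look()
import sim
r=sim.run([None,27.5]+[18.5]*23+[None],.0755,141.5,1.565);print(r[-11]%360,r[-1])
rows(214.7,[27.5]+[18.5]*11)
rows(214.7+231,[18.5]*12)"
```

```text
t: 10.05
tool_pos: [0.637, -0.1077, 0.1385]
orientation: [3.097, 0.52, 0.006]
contact_force: [-3.3, -0.8, 9.3]
width: 0.0254
grasp_force: 27.2
t: 11.25
tool_pos: [0.5278, -0.1336, 0.1386]
orientation: [3.097, 0.522, 0.009]
contact_force: [8.4, 7.5, 3.2]
width: 0.0252
grasp_force: 26.7
t 11.25 tool [ 0.5278 -0.1336  0.1386] phi -143.8 r 0.0589 F [8.4 7.5 3.2] w 0.02521093016049578
[(3.0, 5.5), (183.0, 2.5), (349.8, 11.0)]
[(53.7, 0.085, 84.0), (113.4, 0.075, 103.0), (255.5, 0.086, 107.0), (303.0, 0.087, 73.0)]
[359.25716854   1.57011664] [363.53576936   1.39297901]
end phi 445.7
[[[0.043,-0.038,0],[0,0,0],0],[[0.079,-0.050,0],[0,0,0],0],[[0.118,-0.050,0],[0,0,0],0],[[0.154,-0.038,0],[0,0,0],0],[[0.185,-0.015,0],[0,0,0],0],[[0.207,0.017,0],[0,0,0],0],[[0.218,0.054,0],[0,0,0],0],[[0.216,0.093,0],[0,0,0],0],[[0.202,0.129,0],[0,0,0],0],[[0.178,0.158,0],[0,0,0],0],[[0.145,0.179,0],[0,0,0],0],[[0.108,0.188,0],[0,0,0],0]]
end phi 667.7
[[[-0.038,-0.003,0],[0,0,0],0],[[-0.074,-0.019,0],[0,0,0],0],[[-0.103,-0.044,0],[0,0,0],0],[[-0.122,-0.078,0],[0,0,0],0],[[-0.129,-0.116,0],[0,0,0],0],[[-0.124,-0.154,0],[0,0,0],0],[[-0.107,-0.189,0],[0,0,0],0],[[-0.080,-0.216,0],[0,0,0],0],[[-0.046,-0.234,0],[0,0,0],0],[[-0.008,-0.240,0],[0,0,0],0],[[0.030,-0.233,0],[0,0,0],0],[[0.064,-0.215,0],[0,0,0],0]]
```

```bash
python3 -m crank '[[[0.043,-0.038,0],[0,0,0],0],[[0.079,-0.050,0],[0,0,0],0],[[0.118,-0.050,0],[0,0,0],0],[[0.154,-0.038,0],[0,0,0],0],[[0.185,-0.015,0],[0,0,0],0],[[0.207,0.017,0],[0,0,0],0],[[0.218,0.054,0],[0,0,0],0],[[0.216,0.093,0],[0,0,0],0],[[0.202,0.129,0],[0,0,0],0],[[0.178,0.158,0],[0,0,0],0],[[0.145,0.179,0],[0,0,0],0],[[0.108,0.188,0],[0,0,0],0]]'
python3 -m crank '[[[-0.038,-0.003,0],[0,0,0],0],[[-0.074,-0.019,0],[0,0,0],0],[[-0.103,-0.044,0],[0,0,0],0],[[-0.122,-0.078,0],[0,0,0],0],[[-0.129,-0.116,0],[0,0,0],0],[[-0.124,-0.154,0],[0,0,0],0],[[-0.107,-0.189,0],[0,0,0],0],[[-0.080,-0.216,0],[0,0,0],0],[[-0.046,-0.234,0],[0,0,0],0],[[-0.008,-0.240,0],[0,0,0],0],[[0.030,-0.233,0],[0,0,0],0],[[0.064,-0.215,0],[0,0,0],0]]'
python3 -c "
from h import *
look()
import sim
r=sim.run([None,27.5]+[18.5]*23+[None],.0755,1,1.575);print(r[-11]%360,r[-1])
for k in range(1,10):
  r=sim.run([None,27.5]+[18.5]*k+[12,6]+[0]*12,.0755,0,1.575);print(k,r[-1])
"
```

```text
t: 12.5
tool_pos: [0.581, -0.0393, 0.1385]
orientation: [3.096, 0.523, 0.007]
contact_force: [1.1, -7.6, 9.4]
width: 0.0254
grasp_force: 27.4
t: 13.7
tool_pos: [0.6133, -0.1477, 0.1385]
orientation: [3.097, 0.519, 0.004]
contact_force: [-4.0, 3.1, 11.8]
width: 0.0251
grasp_force: 27.7
t 13.7 tool [ 0.6133 -0.1477  0.1385] phi -52.1 r 0.062 F [-4.   3.1 11.8] w 0.025051891938617465
[(186.5, 2.5), (225.5, 4.5), (349.5, 10.5)]
[(105.1, 0.076, 95.0), (283.9, 0.086, 61.0), (338.0, 0.094, 126.0)]
[219.05132204   1.57020702] [223.33016854   1.39306111]
1 [46.97782101  0.        ]
2 [55.93220605  0.        ]
3 [64.89433978  0.        ]
4 [73.86286797  0.        ]
5 [82.83667302  0.        ]
6 [91.81483269  0.        ]
7 [100.79658591   0.        ]
8 [109.78130463   0.        ]
9 [118.76847056   0.        ]
```

```bash
python3 -c "
from h import *
import sim
for e in([12,6],[14,8,2],[15,9,3],[16,10,4]):
  r=sim.run([None,27.5]+[18.5]*10+e+[0]*10,.0752,225.5,1.58);print(e,r[-1])
rows(307.7,[27.5]+[18.5]*10+[15])
rows(307.7+227.5,[9,3,0,0,0,0,0,0])
"
```

```text
[12, 6] [353.72118399   0.        ]
[14, 8, 2] [356.49170092   0.        ]
[15, 9, 3] [357.93260567   0.        ]
[16, 10, 4] [359.40709854   0.        ]
end phi 535.2
[[[0.036,0.045,0],[0,0,0],0],[[0.046,0.082,0],[0,0,0],0],[[0.044,0.120,0],[0,0,0],0],[[0.030,0.156,0],[0,0,0],0],[[0.005,0.186,0],[0,0,0],0],[[-0.028,0.206,0],[0,0,0],0],[[-0.065,0.215,0],[0,0,0],0],[[-0.104,0.211,0],[0,0,0],0],[[-0.139,0.195,0],[0,0,0],0],[[-0.168,0.169,0],[0,0,0],0],[[-0.186,0.136,0],[0,0,0],0],[[-0.193,0.105,0],[0,0,0],0]]
end phi 547.2
[[[-0.000,-0.019,0],[0,0,0],0],[[0.001,-0.025,0],[0,0,0],0],[[0.001,-0.025,0],[0,0,0],0],[[0.001,-0.025,0],[0,0,0],0],[[0.001,-0.025,0],[0,0,0],0],[[0.001,-0.025,0],[0,0,0],0],[[0.001,-0.025,0],[0,0,0],0],[[0.001,-0.025,0],[0,0,0],0]]
```

```bash
python3 -m crank '[[[0.036,0.045,0],[0,0,0],0],[[0.046,0.082,0],[0,0,0],0],[[0.044,0.120,0],[0,0,0],0],[[0.030,0.156,0],[0,0,0],0],[[0.005,0.186,0],[0,0,0],0],[[-0.028,0.206,0],[0,0,0],0],[[-0.065,0.215,0],[0,0,0],0],[[-0.104,0.211,0],[0,0,0],0],[[-0.139,0.195,0],[0,0,0],0],[[-0.168,0.169,0],[0,0,0],0],[[-0.186,0.136,0],[0,0,0],0],[[-0.193,0.105,0],[0,0,0],0]]'
python3 -m crank '[[[0,-0.019,0],[0,0,0],0],[[0.001,-0.025,0],[0,0,0],0],[[0.001,-0.025,0],[0,0,0],0],[[0.001,-0.025,0],[0,0,0],0],[[0.001,-0.025,0],[0,0,0],0],[[0.001,-0.025,0],[0,0,0],0],[[0.001,-0.025,0],[0,0,0],0],[[0.001,-0.025,0],[0,0,0],0]]'
python3 - <<'E'
from h import *
look();look("side")
a=capture("scene");b=capture("side");np.savez("e.npz",a=a,b=b)
A=cv2.resize(a[200:280,260:345],(468,440),interpolation=2);B=cv2.resize(b[180:260,310:370],(330,440),interpolation=2)
cv2.imwrite("pics/e.png",np.hstack([A,B])[:,:,::-1])
print(proj("scene",[[*(C+.165*np.array([np.cos(A0),np.sin(A0)])),.06]]),proj("side",[[*(C+.165*np.array([np.cos(A0),np.sin(A0)])),.06]]))
E
```

```text
t: 14.95
tool_pos: [0.5173, -0.0954, 0.1386]
orientation: [3.096, 0.522, 0.01]
contact_force: [9.5, -0.2, 0.8]
width: 0.025
grasp_force: 26.7
t: 15.75
tool_pos: [0.5179, -0.1071, 0.1385]
orientation: [3.097, 0.522, 0.008]
contact_force: [2.0, 0.1, 8.9]
width: 0.0248
grasp_force: 27.4
t 15.75 tool [ 0.5179 -0.1071  0.1385] phi -171.8 r 0.058 F [2.  0.1 8.9] w 0.02483449745927168
[(3.2, 5.0), (164.8, 4.0), (184.5, 6.5), (349.8, 11.0)]
[(53.7, 0.085, 84.0), (113.6, 0.075, 102.0), (255.9, 0.086, 106.0), (302.9, 0.087, 76.0)]
t 15.8 tool [ 0.5178 -0.107   0.1385] phi -171.8 r 0.058 F [0.9 1.  8.7] w 0.025492726890135153
[(96.0, 31.5), (171.2, 3.0), (202.8, 3.0), (336.8, 3.0), (359.8, 2.0)]
[(57.7, 0.075, 145.0), (251.8, 0.101, 125.0), (294.2, 0.093, 201.0)]
[[305.11126958 244.16856279]] [[338.58208434 204.21111513]]
```

View pics/e.png

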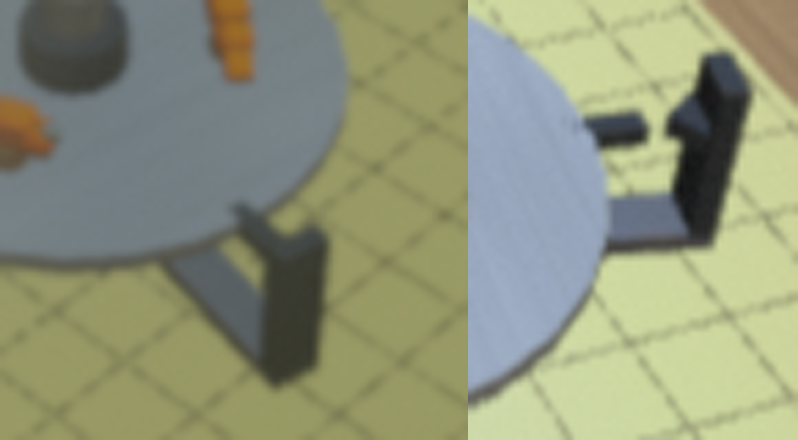

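The pointer has stopped right in front of the post. In the side view its tip is at crop (642,121) and the post's wedge at (668,124). I'll quantify the offset.

Run:
```python
from h import *
def an(n,uv,z,l):
    v=ray(n,uv,z)[0,:2]-C;print(l,n,np.degrees(np.arctan2(v[1],v[0])-A0).round(2),np.hypot(*v).round(4))
S=lambda u,v:(310+(u-468)/5.5,180+v/5.5);Q=lambda u,v:(260+u/5.506,200+v/5.5)
an("side",S(642,120),.06,"tip hi");an("side",S(644,127),.06,"tip lo");an("side",S(598,123),.06,"root")
an("side",S(668,124),.06,"wedge");an("side",S(728,72),.095,"post");an("scene",Q(302,240),.095,"post")
an("scene",Q(240,209),.06,"root")
d=np.load("e.npz")
# post footprint bottom corner and left/right post edges for the centre line
print(d["b"][196:212:1,334:350].max(2))
```

```text
tip hi side 2.56 0.1754
tip lo side 1.03 0.1747
root side 2.95 0.1552
wedge side 1.21 0.1861
post side -1.13 0.2041
post scene 0.35 0.2045
root scene 4.29 0.1435
[[212 209 197 202 200 193 198 191 197 183 164 195 209 209 207 189]
 [194 199 195 201 200 194 209 210 212 205 187 187 208 211 197 147]
 [194 204 210 210 210 210 211 212 214 213 205 194 201 200 162 101]
 [209 207 207 195 191 184 184 198 212 213 212 207 191 157 104  82]
 [170 164 161 142 136 123 127 157 205 213 212 203 159  90  82  81]
 [ 96  89  85  83  83  82  85 114 182 209 212 192 107  62  67  76]
 [ 81  80  79  79  79  80  79  85 139 195 207 176  84  41  50  61]
 [ 74  71  70  70  68  66  65  65 103 179 201 161  70  36  38  39]
 [ 59  55  54  51  48  43  45  49 106 189 203 162  92  62  46  37]
 [ 48  43  45  50  49  49  55  72 126 204 209 189 164 147  95  46]
 [ 70  80  85 100 102 105 130 156 176 211 213 211 208 195 135  55]
 [144 158 165 175 172 176 190 208 210 212 212 212 208 187 125  47]
 [182 187 206 212 210 210 211 212 209 199 194 200 190 169  89  34]
 [184 177 193 211 210 201 193 199 191 185 192 199 191 173  78  29]
 [179 170 162 187 195 200 192 199 193 197 210 212 205 172  68  25]
 [183 178 173 174 194 212 213 213 211 213 215 213 201 142  54  27]]
```

Estimates put the pointer 1 to 3° past the index. There is plenty of time, so I'll release, rise, look straight down with the wrist camera, and trim if needed.

```bash
python3 -m crank '[[[0,0,0],[0,0,0],0.3],[[0,0,0],[0,0,0],0.6],[[0,0,0],[0,0,0],1],[[0,0,0],[0,0,0],1],[[0,0,0.06],[0,0,0],1],[[0,0,0.14],[0,0,0],1],[[0,0,0.22],[0,0,0],1],[[0,0,0.3],[0,0,0],1],[[0.1,-0.006,0.3],[0,0,0],1],[[0.2,-0.012,0.3],[0,0,0],1],[[0.3,-0.018,0.3],[0,0,0],1],[[0.4,-0.024,0.3],[0,0,0],1]]'
python3 -m crank '[[[0.1,-0.006,0],[0,0,0],1],[[0.1,-0.006,0],[0,0,0],1],[[0.1,-0.006,0],[0,0,0],1],[[0.1,-0.006,0],[0,0,0],1],[[0.1,-0.006,0],[0,0,0],1]]'
python3 - <<'E'
from h import *
s=get_state();w=capture("wrist");np.savez("w2.npz",w=w,p=s["tool_pos"],o=s["orientation"]);print(s["tool_pos"],np.abs(s["joint_vel"]).max(),s["contact_force"])
cv2.imwrite("pics/w2.png",cv2.resize(w[60:320,100:420],(738,600),interpolation=2)[:,:,::-1])
E
```

```text
t: 17.15
tool_pos: [0.7169, -0.1193, 0.2862]
orientation: [3.098, 0.521, -0.0]
contact_force: [0.7, 0.7, 1.4]
width: 0.0851
grasp_force: 0.0
t: 17.65
tool_pos: [0.7644, -0.1222, 0.288]
orientation: [3.097, 0.521, 0.002]
contact_force: [0.4, -1.0, -0.1]
width: 0.0854
grasp_force: 0.0
[ 0.76441429 -0.12223567  0.28797515] 0.007432007159977522 [ 0.41530195 -1.02670289 -0.12119234]
```

View pics/w2.png

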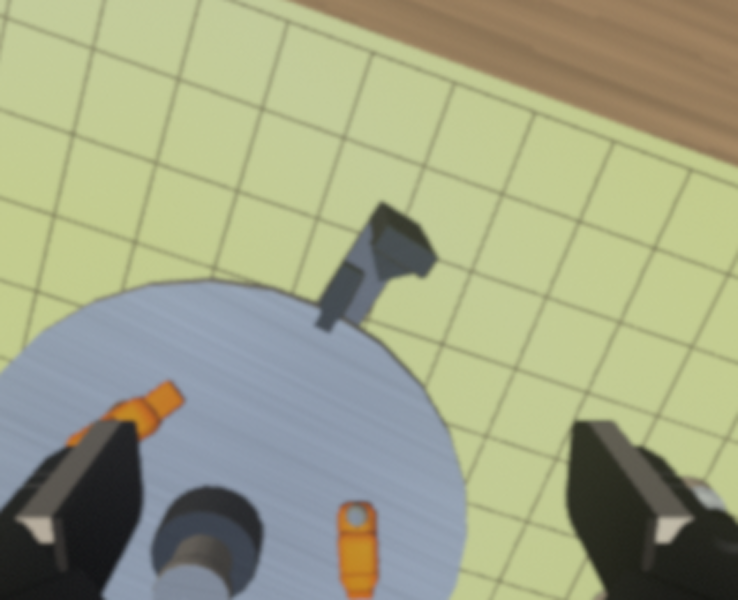

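Run:
```python
from h import *
d=np.load("w2.npz");s={"tool_pos":d["p"],"orientation":d["o"]}
for l,u,v,z in(("root",324,325,.06),("tip",349,267,.06),("mid",338,295,.06),("post",402,248,.095),("wedge",383,280,.095),("wedge",383,280,.06),("pOL",378,219,.095),("pOR",437,257,.095),("pIR",425,276,.095),("baseL",357,240,.01)):
    p=wray((100+u/2.306,60+v/2.308),z,s)[0];q=p[:2]-C
    print(l,z,p.round(4),np.degrees(np.arctan2(q[1],q[0])-A0).round(2),np.hypot(*q).round(4))
```

```text
root 0.06 [ 0.7151 -0.1231  0.06  ] 2.54 0.1419
tip 0.06 [ 0.7498 -0.1254  0.06  ] 3.72 0.1766
mid 0.06 [ 0.7334 -0.1249  0.06  ] 3.04 0.1603
post 0.095 [ 0.7742 -0.1439  0.095 ] -0.37 0.204
wedge 0.095 [ 0.7566 -0.1406  0.095 ] -0.59 0.186
wedge 0.06 [ 0.7491 -0.1448  0.06  ] -2.44 0.1798
pOL 0.095 [ 0.7835 -0.1285  0.095 ] 4.3 0.2103
pOR 0.095 [ 0.7756 -0.1612  0.095 ] -4.89 0.2098
pIR 0.095 [ 0.765 -0.159  0.095] -5.21 0.199
baseL 0.01 [ 0.7563 -0.128   0.01  ] 3.23 0.1833
```

The wrist view shows the pointer from (324,325) to (349,267) and the post top at (402,248). The pointer is about 3.4° past the index (pointer +3.0°, post -0.4°). I'll regrip and trim back.

```bash
python3 -m crank '[[[-0.1,0.006,0],[0,0,0],1],[[-0.2,0.012,0],[0,0,0],1],[[-0.3,0.018,0],[0,0,0],1],[[-0.4,0.024,0],[0,0,0],1],[[-0.5,0.03,0],[0,0,0],1],[[-0.5,0.03,0],[0,0,0],1],[[-0.5,0.03,-0.08],[0,0,0],1],[[-0.5,0.03,-0.16],[0,0,0],1],[[-0.5,0.03,-0.24],[0,0,0],1],[[-0.5,0.03,-0.3],[0,0,0],1],[[-0.5,0.03,-0.3],[0,0,0],0.5],[[-0.5,0.03,-0.3],[0,0,0],0]]' 25
python3 -m crank '[[[0,0,0],[0,0,0],0],[[0,0,0],[0,0,0],0],[[0,0,0],[0,0,0],0],[[0,0,0],[0,0,0],0],[[0,0,0],[0,0,0],0]]'
python3 - <<'E'
from h import *
look()
import sim
for e in([-12]*4,[-14]*3,[-14]*4,[-16]*2,[-16]*3,[-18]*2,[-18]*3):print(e,sim.run(e+[0]*8,.0752,0,0)[-1])
E
```

```text
t: 18.9
tool_pos: [0.5156, -0.1071, 0.1375]
orientation: [3.098, 0.522, 0.001]
contact_force: [0.9, -0.1, 1.0]
width: 0.0592
grasp_force: 0.0
t: 19.4
tool_pos: [0.5166, -0.1072, 0.1382]
orientation: [3.097, 0.521, 0.005]
contact_force: [-1.2, 0.2, 8.9]
width: 0.0253
grasp_force: 25.3
t 19.4 tool [ 0.5166 -0.1072  0.1382] phi -171.8 r 0.0593 F [-1.2  0.2  8.9] w 0.025256748343909185
[(3.2, 5.0), (165.5, 4.5), (183.5, 4.5), (187.8, 2.0), (349.8, 11.0)]
[(53.7, 0.085, 84.0), (113.5, 0.075, 101.0), (255.9, 0.086, 104.0), (302.7, 0.087, 77.0)]
[-12, -12, -12, -12] [-5.18601482  0.        ]
[-14, -14, -14] [-5.12997377  0.        ]
[-14, -14, -14, -14] [-8.37166418  0.        ]
[-16, -16] [-3.62449492  0.        ]
[-16, -16, -16] [-7.38950316  0.        ]
[-18, -18] [-4.90731527  0.        ]
[-18, -18, -18] [-9.85109425  0.        ]
```

```bash
python3 -m crank '[[[-0.001,0.025,0],[0,0,0],0],[[0.004,0.050,0],[0,0,0],0],[[0.014,0.073,0],[0,0,0],0],[[0.014,0.073,0],[0,0,0],0],[[0.014,0.073,0],[0,0,0],0],[[0.014,0.073,0],[0,0,0],0],[[0.014,0.073,0],[0,0,0],0]]'
python3 -c "
from h import *
look()"
```

```text
t: 20.15
tool_pos: [0.5236, -0.0709, 0.1382]
orientation: [3.097, 0.521, 0.005]
contact_force: [-1.4, -0.2, 11.0]
width: 0.0254
grasp_force: 25.7
t 20.15 tool [ 0.5236 -0.0709  0.1382] phi 151.6 r 0.0587 F [-1.4 -0.2 11. ] w 0.0253545897260636
[(0.8, 2.0), (152.8, 3.0), (353.0, 17.5)]
[(49.8, 0.086, 84.0), (109.2, 0.075, 105.0), (251.6, 0.085, 106.0), (299.1, 0.087, 69.0)]
```

```bash
python3 -m crank '[[[0,0,0],[0,0,0],0.3],[[0,0,0],[0,0,0],0.6],[[0,0,0],[0,0,0],1],[[0,0,0],[0,0,0],1],[[0,0,0.06],[0,0,0],1],[[0,0,0.14],[0,0,0],1],[[0,0,0.22],[0,0,0],1],[[0,0,0.3],[0,0,0],1],[[0.1,-0.02,0.3],[0,0,0],1],[[0.2,-0.04,0.3],[0,0,0],1],[[0.3,-0.06,0.3],[0,0,0],1],[[0.4,-0.08,0.3],[0,0,0],1]]'
python3 -m crank '[[[0.082,-0.023,0],[0,0,0],1],[[0.082,-0.023,0],[0,0,0],1],[[0.082,-0.023,0],[0,0,0],1],[[0.082,-0.023,0],[0,0,0],1],[[0.082,-0.023,0],[0,0,0],1]]'
python3 - <<'E'
from h import *
s=get_state();w=capture("wrist");np.savez("w3.npz",w=w,p=s["tool_pos"],o=s["orientation"]);print(s["tool_pos"])
cv2.imwrite("pics/w3.png",cv2.resize(w[60:320,100:420],(738,600),interpolation=2)[:,:,::-1])
E
```

```text
t: 21.4
tool_pos: [0.72, -0.1105, 0.2862]
orientation: [3.098, 0.521, -0.0]
contact_force: [-0.3, 0.8, 1.3]
width: 0.0854
grasp_force: 0.0
t: 21.9
tool_pos: [0.7587, -0.1209, 0.2876]
orientation: [3.098, 0.522, 0.001]
contact_force: [0.4, 0.4, -0.1]
width: 0.0855
grasp_force: 0.0
[ 0.75868093 -0.1208908   0.28759636]
```

View pics/w3.png

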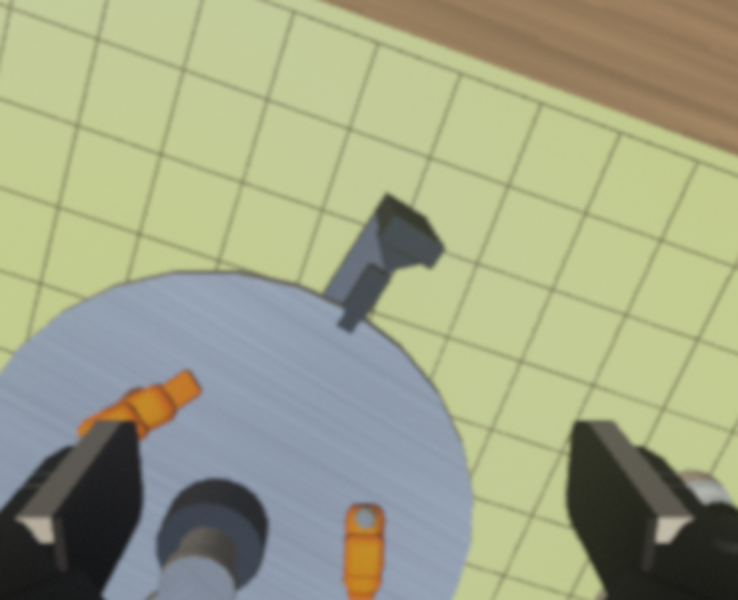

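The pointer, from (346,326) to (377,270), now lines up with the post's wedge at (390,270). I'll confirm with numbers and withdraw higher.

```bash
python3 -m crank '[[[0,-0.1,0.1],[0,0,0],1],[[0,-0.2,0.2],[0,0,0],1],[[0,-0.2,0.2],[0,0,0],1],[[0,-0.2,0.2],[0,0,0],1],[[0,-0.2,0.2],[0,0,0],1],[[0,-0.2,0.2],[0,0,0],1],[[0,-0.2,0.2],[0,0,0],1]]'
python3 - <<'E'
from h import *
d=np.load("w3.npz");s={"tool_pos":d["p"],"orientation":d["o"]}
for l,u,v,z in(("root",346,326,.06),("tip",377,270,.06),("mid",364,297,.06),("post",409,238,.095),("wedge",390,270,.095)):
    q=wray((100+u/2.306,60+v/2.308),z,s)[0,:2]-C
    print(l,np.degrees(np.arctan2(q[1],q[0])-A0).round(2),np.hypot(*q).round(4))
look()
E
```

```text
t: 22.65
tool_pos: [0.7592, -0.2196, 0.3854]
orientation: [-3.096, -0.525, 0.002]
contact_force: [0.6, -0.0, -0.5]
width: 0.0854
grasp_force: 0.0
root -1.62 0.1417
tip -0.6 0.1766
mid -1.34 0.1605
post -0.38 0.2038
wedge -0.61 0.1861
t 22.65 tool [ 0.7592 -0.2196  0.3854] phi -33.3 r 0.22 F [ 0.6 -0.  -0.5] w 0.08540998935231685
[(0.8, 2.0), (353.0, 17.5)]
[(49.8, 0.086, 84.0), (109.3, 0.075, 104.0), (251.6, 0.085, 106.0), (299.4, 0.087, 69.0)]
```

Pointer within about 0.7° (2 mm) of the post's centre line and at rest; handing in.

```bash
python3 -c "
from workcell import *
print(job_done())"
```

```text
the job is handed in; nothing more can be done
None
```

The job is handed in at about 22.7 s. By camera tracking and a fitted model, the turntable ran at about 1.55–1.6 rad/s for about 7 s, with brief estimated dips to 1.4 rad/s at two camera checks. It stopped about 3° past the index and I cranked it back, leaving the pointer at rest within about 1° (2 mm) of the index; the knob is released and the arm is clear.

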